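# Drag a chocolate mould ring along the rail into its corner pocket

## Task

With the fingertips, slide the steel mould ring straight across the wooden board until it touches the rail, while it is still between the two brass lines; then keep it pinned against the rail and drag it along into the corner pocket, at the stop that has a side lip, until it sits snug against both the rail and the stop. Keep the ring flat on the board, never picking it up, leave everything else where it is, and take the hand away at the end.

Things in the scene. Friction and masses are not known exactly. Their poses are not given: they have to be found in the camera images.
- mould_ring: the loose steel mould ring to move: an open ring, outer diameter 76 mm, inner diameter 66 mm, 22 mm high, 0.08 to 0.17 kg, lying flat near the middle of the board. Origin: centre of its underside; z up. Closed fingertips fit inside it. It slides on the board with ordinary friction (at most about 2 N)
- board: fixed wooden board, 240 mm (its x) by 560 mm (its y), 18 mm thick. Origin: centre of its underside; x points across the board to the rail, away from the robot, y along the rail, z up. Two thin brass lines, flush with its top, run across it at y = -85 and +85 mm
- rail_face (a point): point on the rail's inner face, at the board top, halfway along the rail: board x = +85 mm, y = 0, z = 18 mm. The rail is straight dark wood along the board's whole far side, 20 mm wide, 20 mm high above the board top. The ring touches it when its centre is at board x = +47 mm. Axes as the board's
- pocket_stop: wooden stop with a side lip, fixed on the board near either end of the rail (board y about +200 to +225 or -225 to -200 mm). Origin on the board top, 42 mm from the rail's face; axes as the board's. Its cross wall, 16 mm thick (y -8 to +8 mm) and 20 mm high, runs from rail to lip. A 14 mm brass screw at x = -20 mm, y = 0 rises to 30 mm above the board top
- pocket_lip (a point): middle of the lip's inner face, at the board top: stop x = -42 mm, y = 0. The lip is a wall parallel to the rail, 12 mm thick, 20 mm high, from y = -53 to +53 mm. Rail, cross wall and lip form the corner pocket, 84 mm wide, 45 mm deep, open to the board's middle. The seated ring's centre is 46 mm along y from the stop's origin, towards the board's middle
- plain_stop: the other stop, at the other end of the rail: the same cross wall and screw but no lip, hence no pocket; fixed, not used. Origin and axes as for the stop with the lip
- small_ring: bystander on the board: a smaller steel ring, 44 mm outer diameter, 22 mm high; origin at the centre of its underside
- tablet: bystander on the board: a round dark chocolate tablet, 64 mm in diameter, 16 mm thick; origin at the centre of its underside
- pod: bystander: a dark dry cacao pod lying beyond the board, 145 mm long along its y, 72 mm thick; origin under its middle
- whisk: bystander: a turned wooden chocolate whisk lying beyond the board, 242 mm long along its y, 45 mm thick at its head; origin under its middle
- cup: bystander: a clay mug left of the board, 72 mm in diameter, 75 mm high; origin at the centre of its underside
- jug: bystander: a green glazed jug right of the board, 104 mm in diameter, 125 mm high; origin at the centre of its underside
- scraper: bystander: a wooden-handled spatula lying on the table right of the board, about 250 mm long along its x; origin underneath it
Not all that is in view belongs to the job. Leave any orange look-alike of the mould_ring alone.

How it is judged (in metres and radians):
On the way, in this order (a step that is already met when the one before it is completed fails the run):
1. the ring touches the rail (within 4 mm) while its centre is between the two brass lines (x of mould_ring in the frame of board above 0.043 m and y of mould_ring in the frame of board between -0.085 and 0.085 m), for 0.1 s.
2. the ring sits in the corner pocket, against rail and stop (within 4 mm of each) (x of mould_ring in the frame of board between 0.043 and 0.051 m and y of mould_ring in the frame of pocket_stop between -0.05 and 0.05 m and height (world z) of mould_ring below 0.021 m and angle between mould_ring's own z axis and vertical below 0.06 rad), for 0.2 s.
At the end, for the whole second after the job is handed in: the ring lies flat on the board and at rest in the corner pocket, within 4 mm of the rail and within 4 mm of the cross wall of the stop that has the lip; the hand is clear (all of step 2 and linear speed of mould_ring below 0.01 m/s); the robot touches nothing.
It fails at once if the ring is lifted or tipped (8 mm above the board top or 0.2 rad) (height (world z) of mould_ring above 0.026 m or angle between mould_ring's own z axis and vertical above 0.2 rad).
It fails at once if the ring is more than 8 mm off the rail while its centre is beyond a brass line (x of mould_ring in the frame of board below 0.039 m and (y of mould_ring in the frame of board above 0.085 m or y of mould_ring in the frame of board below -0.085 m)).
It fails at once if a bystander is moved more than 15 mm (distance of any of small_ring, tablet, pod, whisk, cup, jug, scraper from where it was at the start of the episode above 0.015 m).
It also fails if it takes over 42 s, if anything falls off the work surface, if the arm or the gripper's body presses on something with over 40 N, if the wrist force passes 120 N, or if a joint passes its speed limit or range.

## Robot

A 6-joint arm with a two-finger parallel gripper is mounted at the origin on the work surface. World frame = base frame: x ahead of the robot, y to its left, z up, the work surface at z = 0. Lengths are in m, angles in degrees, forces in N, time in s.
With the tool pointing down it reaches from about 0.25 to 0.725 m from the base axis. Payload 9.7 kg.
Tool frame: the origin (TCP) lies between the finger pads; the fingertips stand 11 mm ahead of it and the grasp point (between the pads) lies 8 mm behind it; z points along the fingers, x is the direction in which the jaws open and shut, and the axes are right-handed (so a half turn about z gives the same grasp; the last joint's range is limited). The gripper opens to 85 mm and grips with 20 to 120 N. Pads are 22 mm wide; open, the fingers measure 114 mm over their backs; the gripper's body (76 mm by 85 mm) begins 54 mm behind the grasp point. The pads swing forward as they close: fully open they stand 13 mm farther back than shut.
Start: joints at [-76.318, 4.979, 10.078, 95.1, 0, 90], TCP at [0.13, -0.534, 0.204] pointing down, gripper open.
Joint ranges: [-179.16, 179.16], [-48.56, 103.87], [-65.8, 70.77], [-126.05, 130.52], [-82.76, 87.17], [-180, 180]. Speed limits (degrees/s): [127.2, 127.2, 147.25, 180, 180, 180].

## Interface

Orientations are given as [roll, pitch, yaw] about the fixed x, y, z axes, in that order (R = Rz(yaw) Ry(pitch) Rx(roll)).
In Python, from workcell import get_obs, camera, job_done, spotter gives the robot as it stands.
- The arm moves only by the tool play_rows, never from a script. Its argument "rows" is a list of rows, each a list of 3 entries, a list of its own where there are three numbers: the closure, from 0 (fully open) to 1 (shut), then the shift along the tool's x, y, z in cm, then the turn, a rotation vector about the tool's x, y, z in degrees. In form: [[claw, [x, y, z], [wx, wy, wz]], ...]. A call has 1 to 12 rows; each row shifts and turns the pose as measured when the row begins, along the tool's axes as they then stand; what a row does not reach is not made up. A row lasts 1/10 s, in which the tool goes at most 50 mm and 8.59 degrees, less where a joint would pass 70% of its speed; a pose out of reach is approached as far as the arm can. A call is refused whole if a number of a shift passes 5 or a number of a turn 8.59, either way. A call with a gripper value outside its range is refused whole. The fingers move at their own pace and stop on an object; "newtons" is the grip in N (left out, the last holds). Time passes only in rows, so rows that do not move let the fingers close. It gives the time, the measured TCP pose, the force and the opening at its end, in the units of the state.
- get_obs(): the state, without advancing time (a new reading comes with each control period).
- camera(name): name is "scene" or "top" or "wrist"; returns a dict with "img" (420x560x3 uint8, red, green, blue), "intrinsics" (3x3 intrinsics, pixels), "k1" (the pictures are not rectified: a ray, as slopes to the right and down, at radius r is drawn at 1 + k1 r^2 times it, then the intrinsics apply), "xyz" and "orientation" of the camera in the world. Camera axes: x right, y down, z forward; pixel columns grow to the right and rows downward; lengths in m; the calibration is good to about 2 mm. A picture is of the moment at which its call begins. There is no depth.
- job_done(): hands the job in, once; it reports no verdict.
Trained networks look in a picture, given as the dict that the camera call returned (one of the last four; its "shot" number tells which), for a name from the list of things; names that differ only in an ending like _2 or _b are one class to them, and where a whole thing is asked for, a point or a joint stands for the part that bears it (a point fixed in the world has none). Each returns a list of dicts, best first, with "confidence" (0 to 1); they miss things now and then, are a little off and sometimes report something else, mostly with a low value. They report only what shows in the picture. A call takes as long as a camera call. They do not tell look-alikes from the thing itself.
- spotter.spot_in(picture, thing): "point" ([x, y, z] in m, in world coordinates, good to about 4 mm: the middle of the surface that is visible of it).
- spotter.trace(picture, thing): "pixels" (420x560 bool, what is visible of it).
The state is a dict: "time": time; "q": joint angles; "qd": joint speeds; "joint_efforts": joint torques, N m; "ee_pos": TCP position; "tcp_rot": TCP orientation; "wrist_force": force on the tool from outside, world axes, zero at the start; "torque": the same for the moment, N m; "opening": finger opening in m.
Only numpy, scipy, OpenCV 4.12 (cv2) and the standard library are available. Lean on these libraries where they do the work, as an engineer would, in place of code of your own. Each camera call takes 0.05 s, during which the arm holds its last target.

## Working session

There is one attempt and no reset: what is moved stays moved. The work goes in short steps, Python scripts to look and compute and a tool call to move; the robot and the scene stay as the last step left them, time stands still between calls to the robot, and variables do not carry over. Pictures are saved under pics/ and viewed, and the job is handed in when it is done.

Besides the shell and the picture viewer there is one more tool, called by a JSON object that holds its "api" and its "payload". play_rows: Moves the arm, as the interface text tells. Its arguments: {"type":"object","properties":{"rows":{"type":"array","items":{"type":"array"}},"newtons":{"type":"number"}},"required":["rows"]}

```bash
mkdir -p pics
python3 - <<'E'
from workcell import get_obs,camera,spotter
import cv2,numpy as np
print(get_obs())
for n in("top","scene"):
    c=camera(n); cv2.imwrite(f"pics/{n}0.png",c["img"][:,:,::-1]); print({k:v for k,v in c.items() if k!="img"})
    for t in("mould_ring","board","pocket_stop","plain_stop","small_ring","tablet"):
        print(t,[(np.round(d["point"],4).tolist(),round(d["confidence"],2)) for d in spotter.spot_in(c,t)][:4])
E
```

```text
{'time': 0.0, 'q': array([-7.63179636e+01,  5.01068114e+00,  1.00328973e+01,  9.50993575e+01,
        7.53040953e-04,  9.00010013e+01]), 'qd': array([ 0.07712909,  0.01910029,  0.02369392, -0.05451229,  0.03987211,
       -0.02268785]), 'joint_efforts': array([-1.56216105e-03, -5.20387781e+01,  4.64800465e+01,  1.62114197e-02,
        2.53583727e-05, -4.87468071e-06]), 'ee_pos': array([ 0.13003241, -0.53412475,  0.20307317]), 'tcp_rot': array([-1.79999248e+02,  7.71413202e-02, -7.63189649e+01]), 'wrist_force': array([ 0.30558543, -0.70658956,  0.23597447]), 'torque': array([-0.01202765,  0.05180918, -0.01149014]), 'opening': 0.08560957162698135}
{'intrinsics': array([[512.05087516,   0.        , 277.27921874],
       [  0.        , 512.05087516, 199.70484811],
       [  0.        ,   0.        ,   1.        ]]), 'k1': 0.05775187568647112, 'xyz': array([ 0.39027523, -0.01091763,  1.54915329]), 'orientation': array([-176.35298031,    0.42641389,  -88.33727905]), 'shot': 1}
mould_ring [([0.4698, -0.0101, 0.0389], 0.53)]
board [([0.5132, 0.0151, 0.0171], 0.97)]
pocket_stop [([0.5518, -0.
[... 229 characters left out ...]
.4652, -0.1598, 0.0346], 0.9)]
{'intrinsics': array([[440.94838649,   0.        , 275.55213977],
       [  0.        , 440.94838649, 220.84851933],
       [  0.        ,   0.        ,   1.        ]]), 'k1': 0.02247243166622216, 'xyz': array([ 1.19419607, -0.25672378,  0.88767326]), 'orientation': array([-139.43582128,   -0.99159727,   70.06905791]), 'shot': 2}
mould_ring [([0.4701, -0.0098, 0.0352], 0.92), ([0.2339, 0.241, 0.0164], 0.87)]
board [([0.5416, -0.0156, 0.0221], 0.7)]
pocket_stop [([0.5526, -0.2104, 0.0353], 0.68)]
plain_stop [([0.5067, 0.2177, 0.0378], 0.56)]
small_ring [([0.4201, 0.1353, 0.0325], 0.68)]
tablet [([0.4721, -0.1626, 0.0327], 0.68), ([0.7578, 0.0932, 0.0236], 0.19)]
```

View pics/top0.png

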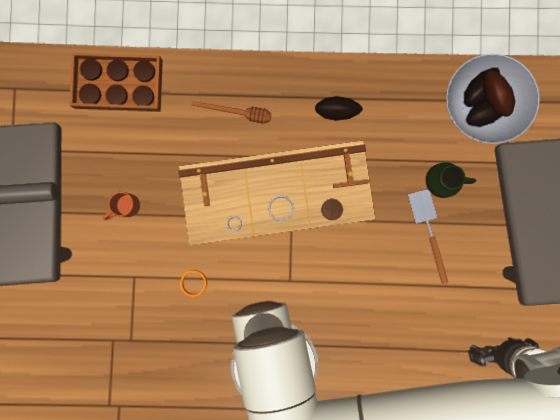

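View pics/scene0.png

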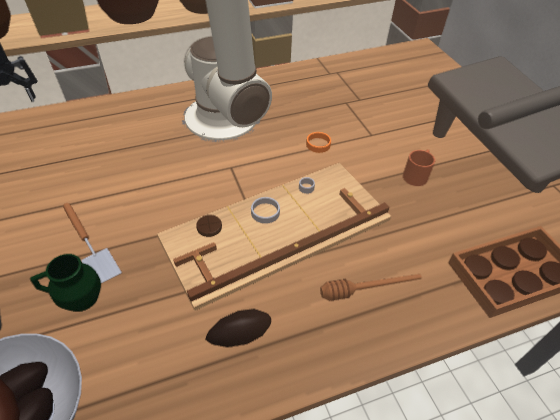

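Candidates in the top picture are the steel ring at (281,208), the smaller steel ring at (234,224) and the orange look-alike at (194,283). I choose (281,208): it's steel, the large one, and near the middle of the board. Next is a close crop and a board pose fit.

```bash
cat > h.py <<'E'
import numpy as np,cv2
from scipy.spatial.transform import Rotation as R
from scipy.optimize import minimize,least_squares
def proj(c,P):
    P=np.atleast_2d(P); Rm=R.from_euler('xyz',c["orientation"],degrees=True).as_matrix()
    q=(P-c["xyz"])@Rm; s=q[:,:2]/q[:,2:]; s=s*(1+c["k1"]*(s**2).sum(1,keepdims=True))
    K=c["intrinsics"]; return np.c_[s[:,0]*K[0,0]+K[0,2],s[:,1]*K[1,1]+K[1,2]]
def pix(c,uv,z):
    f=lambda p:(proj(c,[p[0],p[1],z])-uv).ravel()
    return least_squares(f,[.45,0],x_scale=.1).x
def b2w(b,P):
    P=np.atleast_2d(np.array(P,float)); ca,sa=np.cos(b[2]),np.sin(b[2])
    return np.c_[b[0]+ca*P[:,0]-sa*P[:,1],b[1]+sa*P[:,0]+ca*P[:,1],P[:,2]]
def w2b(b,p):
    ca,sa=np.cos(b[2]),np.sin(b[2]); d=np.array(p[:2])-b[:2]; return np.array([ca*d[0]+sa*d[1],-sa*d[0]+ca*d[1]])
def box(x0,x1,y0,y1,z0,z1): return np.array([[x,y,z] for x in(x0,x1) for y in(y0,y1) for z in(z0,z1)])
def sil(c,b,boxes):
    m=np.zeros((420*4,560*4),np.uint8)
    for B in boxes:
        h=cv2.convexHull(((proj(c,b2w(b,B))+.5)*4).astype(np.int32)); cv2.fillConvexPoly(m,h,1)
    return cv2.resize(m.astype(np.float32),(560,420),interpolation=cv2.INTER_AREA)
E
python3 - <<'E'
from h import *
from workcell import camera,spotter
cs=[camera("top"),camera("scene")]
BX=[box(-.12,.12,-.28,.28,0,.018),box(.085,.105,-.28,.28,.018,.038)]
ms=[]
for c in cs:
    d=spotter.trace(c,"board"); m=d[0]["pixels"].astype(np.uint8); print(d[0]["confidence"],m.sum())
    ms.append(m)
def cost(b,idx):
    t=0
    for i in idx:
        s=sil(cs[i],b,BX); m=cv2.morphologyEx(ms[i],cv2.MORPH_CLOSE,np.ones((25,25)))
        t+=np.abs(s-m).sum()
    return t
for idx in([0],[1],[0,1]):
    r=minimize(cost,[.50,.0,.1],args=(idx,),method="Nelder-Mead",options=dict(initial_simplex=[[.5,0,.1],[.53,0,.1],[.5,.03,.1],[.5,0,.2]],xatol=1e-5,fatol=.1))
    print(idx,r.x,r.fun)
b=r.x; np.save("b.npy",b)
for n,c in zip(("top","scene"),cs):
    im=c["img"][:,:,::-1].copy(); im=cv2.resize(im,None,fx=4,fy=4,interpolation=cv2.INTER_CUBIC)
    L=lambda P:cv2.polylines(im,[((proj(c,b2w(b,P))+.5)*4).astype(np.int32)],False,(255,0,255),1)
    L([[-.12,-.28,.018],[.12,-.28,.018],[.12,.28,.018],[-.12,.28,.018],[-.12,-.28,.018]])
    L([[.085,-.28,.038],[.085,.28,.038]])
    for y in(-.085,.085): L([[-.12,y,.018],[.085,y,.018]])
    u=proj(c,[[.50,0,.02]])[0]*4
    x0,y0=int(u[0]-440),int(u[1]-300); cv2.imwrite(f"pics/fit_{n}.png",im[y0:y0+600,x0:x0+800])
    for t in("mould_ring","small_ring","tablet","pocket_stop","plain_stop"):
        for d in spotter.spot_in(c,t)[:2]: print(n,t,np.round(w2b(b,d["point"]),4),np.round(d["point"],4),round(d["confidence"],2))
E
```

```text
0.87 13943
0.87 14386
[0] [0.51050233 0.00683713 0.16698721] 195.5
[1] [0.50828909 0.010734   0.16394432] 383.1875
[0, 1] [0.5092903  0.00805857 0.16776296] 696.75
top mould_ring [-0.2323  0.2877] [0.2322 0.2529 0.0252] 0.69
top mould_ring [-0.0434 -0.0082] [ 0.4679 -0.0073  0.0381] 0.52
top tablet [-0.0675 -0.1552] [ 0.4686 -0.1562  0.0348] 0.88
top tablet [0.0084 0.007 ] [0.5164 0.0164 0.0179] 0.39
top pocket_stop [ 0.0098 -0.2151] [ 0.5549 -0.2024  0.0355] 0.92
top plain_stop [0.0329 0.2093] [0.5068 0.2199 0.0371] 0.55
scene mould_ring [-0.2287  0.2793] [0.2372 0.2453 0.0132] 0.78
scene mould_ring [-0.0424 -0.0086] [ 0.4689 -0.0075  0.0358] 0.63
scene small_ring [-0.0678  0.1374] [0.4195 0.1322 0.0316] 0.71
scene tablet [-0.0657 -0.1582] [ 0.4709 -0.1589  0.0368] 0.9
scene pocket_stop [ 0.0044 -0.2176] [ 0.55   -0.2057  0.0344] 0.89
scene pocket_stop [-0.125  -0.4342] [ 0.4585 -0.4409  0.0031] 0.45
scene plain_stop [0.0341 0.21  ] [0.5078 0.2208 0.0367] 0.65
scene plain_stop [ 0.0049 -0.2177] [ 0.5505 -0.2058  0.0369] 0.15
```

View pics/fit_top.png

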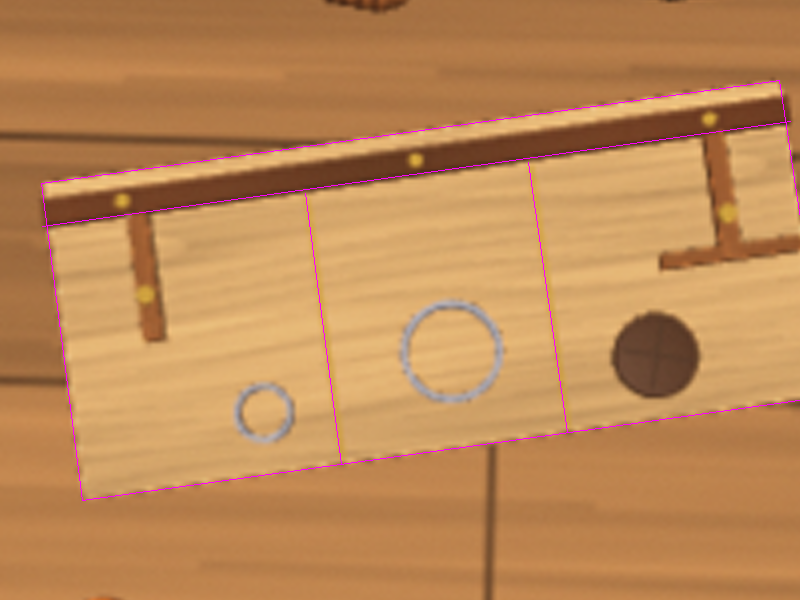

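View pics/fit_scene.png

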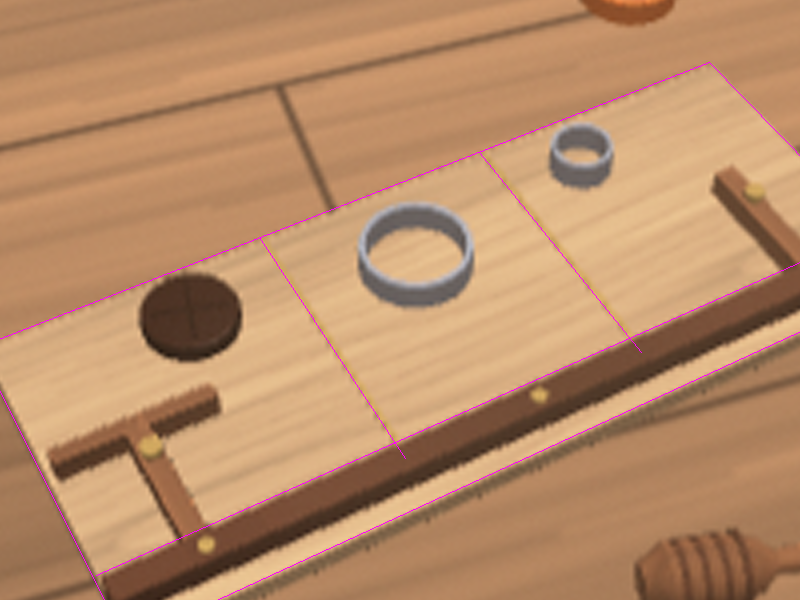

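The fit overlay sits on the board edges, brass lines and rail. The crop shows the steel mould ring at crop (452,351), the lip stop at the right with its screw at (728,213), and the tablet at (655,355). Next I refine the ring and stop positions.

Run:
```python
from h import *
from workcell import camera,spotter,get_obs
b=np.load("b.npy"); c=camera("top")
u=proj(c,[[.50,0,.02]])[0]*4; x0,y0=int(u[0]-440),int(u[1]-300)
g=lambda p,z:np.round(w2b(b,pix(c,(np.array(p)+[x0,y0])/4-.5+.125,z)),4)
print("ring",g((452,351),.040),"lipscrew",g((728,213),.048),"plainscrew",g((146,294),.048),"tablet",g((655,355),.034),"lip end L",g((660,262),.038),"small",g((265,412),.04))
r=b2w(b,[[*g((452,351),.040),0]])[0]; print("ring world",r)
o=get_obs(); T=R.from_euler('xyz',o["tcp_rot"],degrees=True)
print(np.degrees(b[2]), "shift tool cm",100*T.inv().apply([r[0]-o["ee_pos"][0],r[1]-o["ee_pos"][1],0]))
```

```text
ring [-0.0491 -0.0082] lipscrew [ 0.023  -0.2231] plainscrew [0.0233 0.2088] tablet [-0.0725 -0.1564] lip end L [-0.0051 -0.1697] small [-0.0745  0.1344]
ring world [ 0.46224884 -0.00822489  0.        ]
9.612109530800996 shift tool cm [-4.32657056e+01 -4.47179424e+01  2.68604307e-04]
```

{"api": "play_rows", "payload": {"rows": [[1,[-1.5,-1.5,0],[0,0,0]],[1,[-3.1,-3.2,0],[0,0,0]],[1,[-3.1,-3.2,0],[0,0,0]],[1,[-3.1,-3.2,0],[0,0,0]],[1,[-3.1,-3.2,0],[0,0,0]],[1,[-3.1,-3.2,0],[0,0,0]],[1,[-3.1,-3.2,0],[0,0,0]],[1,[-3.1,-3.2,0],[0,0,0]],[1,[-3.1,-3.2,0],[0,0,0]],[1,[-3.1,-3.2,0],[0,0,0]],[1,[-3.1,-3.2,0],[0,0,0]],[1,[-3.1,-3.2,0],[0,0,0]]], "newtons": 30}}

```text
time: 2.65
ee_pos: [0.4095, -0.0897, 0.2036]
tcp_rot: [-179.8, -0.2, -76.9]
wrist_force: [0.6, -0.6, 0.9]
opening: 0.0003
```

```bash
cat > st.py <<'E'
from h import *
from workcell import get_obs
b=np.load("b.npy"); o=get_obs()
print("t",o["time"],"tcp",np.round(o["ee_pos"],4),"rot",np.round(o["tcp_rot"],2),"open",round(o["opening"],4),"F",np.round(o["wrist_force"],1))
print("board",np.round(w2b(b,o["ee_pos"])*1000,1))
E
python3 st.py
```

```text
t 2.65 tcp [ 0.4095 -0.0897  0.2036] rot [-1.7975e+02 -1.7000e-01 -7.6890e+01] open 0.0003 F [ 0.6 -0.6  0.9]
board [-114.7  -79.7]
```

{"api": "play_rows", "payload": {"rows": [[1,[-2.5,-2.3,0],[0,0,1.7]],[1,[-2.5,-2.3,0],[0,0,1.8]],[1,[-1.8,-1.7,0],[0,0,0]],[1,[-0.4,-0.3,0],[0,0,0]],[1,[0,0,3],[0,0,0]],[1,[0,0,3],[0,0,0]],[1,[0,0,3],[0,0,0]],[1,[0,0,0],[0,0,0]]]}}

```text
time: 3.45
ee_pos: [0.4636, 0.0018, 0.1119]
tcp_rot: [-179.6, -0.2, -80.0]
wrist_force: [0.4, 0.1, -0.2]
opening: -0.0
```

```bash
python3 st.py
python3 - <<'E'
from h import *
from workcell import camera
c=camera("wrist"); cv2.imwrite("pics/w1.png",c["img"][:,:,::-1]); print(c["xyz"],c["orientation"])
b=np.load("b.npy")
E
```

```text
t 3.45 tcp [0.4636 0.0018 0.1119] rot [-179.57   -0.2   -80.04] open -0.0 F [ 0.4  0.1 -0.2]
board [-46.1   1.5]
[0.53536561 0.01542561 0.28247396] [163.74915897  -0.16968832 -80.04471423]
```

View pics/w1.png

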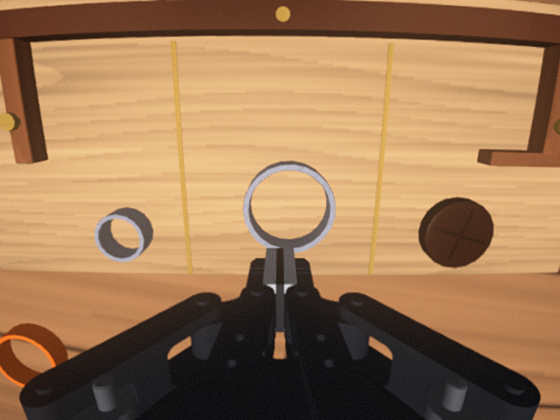

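Run:
```python
from h import *
from workcell import camera
c=camera("wrist"); b=np.load("b.npy")
print("ring",w2b(b,pix(c,np.array([289.5,206]),.040))*1000,"railscrew",w2b(b,pix(c,np.array([283,14.]),.040))*1000)
for p in((265,250),(297,250),(250,262),(312,262)): print(p,w2b(b,pix(c,np.array(p,float),.101))*1000)
im=c["img"][220:420,180:390,::-1]; cv2.imwrite("pics/w1c.png",cv2.resize(im,None,fx=3.0,fy=3.0,interpolation=cv2.INTER_CUBIC))
```

```text
ring [-42.86580168  -6.52772761] railscrew [ 9.82944782e+01 -5.32383590e-02]
(265, 250) [-54.62597524  10.97353919]
(297, 250) [-54.53996352  -9.42447791]
(250, 262) [-63.10427574  20.72499212]
(312, 262) [-62.94283681 -19.31106649]
```

View pics/w1c.png

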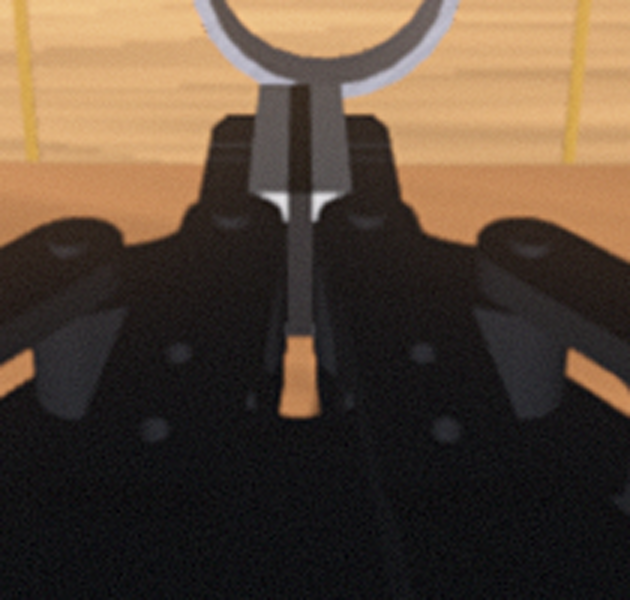

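Run:
```python
from h import *
from workcell import camera,get_obs
c=camera("wrist"); o=get_obs(); T=R.from_euler('xyz',o["tcp_rot"],degrees=True)
for p in([0,0,0],[0,0,.011],[0,-.011,.011],[0,.011,.011],[.011,-.011,.011],[-.011,-.011,.011],[0,-.011,-.008]):
    print(p,proj(c,o["ee_pos"]+T.apply(p)))
print(T.apply([0,1,0]), T.inv().apply(c["xyz"]-o["ee_pos"]))
c2=camera("scene"); cv2.imwrite("pics/s2.png",cv2.resize(c2["img"][100:300,160:380,::-1],None,fx=3,fy=3,interpolation=cv2.INTER_CUBIC))
c2=camera("top"); cv2.imwrite("pics/t2.png",cv2.resize(c2["img"][120:270,160:380,::-1],None,fx=3.5,fy=3.5,interpolation=cv2.INTER_CUBIC))
```

```text
[0, 0, 0] [[280.43216482 243.9810875 ]]
[0, 0, 0.011] [[280.39775365 236.81717417]]
[0, -0.011, 0.011] [[280.40907811 220.00550464]]
[0, 0.011, 0.011] [[280.38650903 253.05367987]]
[0.011, -0.011, 0.011] [[298.50820982 220.00362075]]
[-0.011, -0.011, 0.011] [[262.31030224 220.00144792]]
[0, -0.011, -0.008] [[280.47368908 231.40289502]]
[-0.98484767 -0.17281981 -0.01443514] [-0.00037636 -0.07384515 -0.16901771]
```

View pics/s2.png

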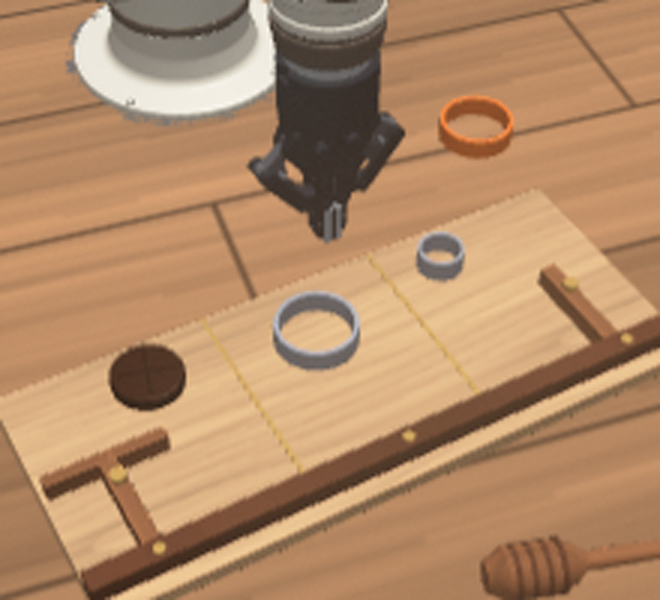

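Run:
```python
from h import *
from workcell import camera,get_obs
o=get_obs(); T=R.from_euler('xyz',o["tcp_rot"],degrees=True); c=camera("scene")
for p in([0,0,.011],[0,-.011,.011],[0,.011,.011]):
    print(p,(proj(c,o["ee_pos"]+T.apply(p))-[160,100])*3, proj(c,o["ee_pos"]+T.apply(p)))
im=c["img"][130:200,230:320,::-1]; im=cv2.resize(im,None,fx=8,fy=8,interpolation=cv2.INTER_CUBIC); cv2.imwrite("pics/s3.png",im)
```

```text
[0, 0, 0.011] [[324.75918658 267.84823531]] [[268.25306219 189.2827451 ]]
[0, -0.011, 0.011] [[331.29455027 276.04374062]] [[270.43151676 192.01458021]]
[0, 0.011, 0.011] [[318.29771317 259.74520389]] [[266.09923772 186.58173463]]
```

View pics/s3.png

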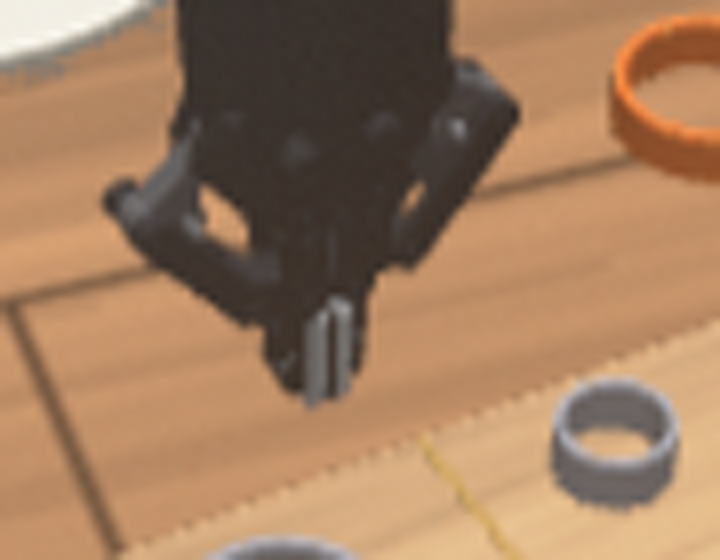

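View pics/t2.png

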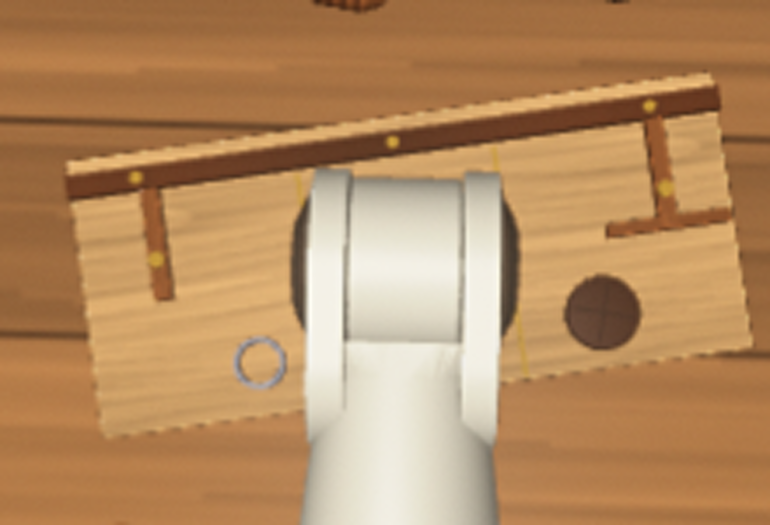

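```bash
python3 st.py
python3 - <<'E'
from h import *
from workcell import camera,get_obs
o=get_obs(); T=R.from_euler('xyz',o["tcp_rot"],degrees=True); c=camera("scene"); w=camera("wrist")
f=lambda p:np.r_[(proj(c,p)-[269.3,180.2]).ravel(),(proj(w,p)-[281,248.3]).ravel()]
r=least_squares(f,[.46,0,.1],x_scale=.1); print(r.x,r.fun,"in tool mm",T.inv().apply(r.x-o["ee_pos"])*1000)
E
```

```text
t 3.75 tcp [0.4667 0.0022 0.117 ] rot [-179.11   -0.27  -80.04] open -0.0004 F [ 0.4 -0.1  0. ]
board [-43.    1.3]
[0.47566681 0.00363359 0.14374505] [0.83346588 0.41818823 0.12097932 0.14919714] in tool mm [  0.2317486   -9.49846284 -26.55298857]
```

Run:
```python
from h import *
from workcell import camera,get_obs,spotter
o=get_obs(); c=camera("scene"); w=camera("wrist"); b=np.load("b.npy")
print(o["ee_pos"],o["tcp_rot"])
cv2.imwrite("pics/w2.png",w["img"][:,:,::-1])
cv2.imwrite("pics/s4.png",cv2.resize(c["img"][130:220,220:340,::-1],None,fx=6,fy=6,interpolation=cv2.INTER_CUBIC))
for n in(c,w):
  for t in("mould_ring",): 
    for d in spotter.trace(n,t)[:2]:
      m=d["pixels"].astype(np.uint8); cn=max(cv2.findContours(m,0,1)[0],key=cv2.contourArea); print(t,d["confidence"],cv2.boundingRect(cn),cv2.fitEllipse(cn))
  for d in spotter.spot_in(n,"mould_ring")[:2]: print(np.round(d["point"],4),w2b(b,d["point"])*1000,d["confidence"])
# project ideal ring rim at z=.04
```

```text
[0.4664578  0.00229133 0.11645038] [-179.15718484   -0.25405319  -80.02876563]
mould_ring 0.61 (306, 132, 26, 21) ((318.6089782714844, 141.8075714111328), (20.619461059570312, 25.103757858276367), 88.47919464111328)
mould_ring 0.58 (251, 197, 29, 27) ((264.7630615234375, 209.56068420410156), (26.519325256347656, 29.016162872314453), 86.28103637695312)
[ 0.4685 -0.0067  0.0356] [-42.68197762  -7.74032221] 0.92
[0.2357 0.2441 0.015 ] [-230.33577916  278.41091537] 0.85
mould_ring 0.77 (243, 164, 92, 90) ((288.6407470703125, 208.03384399414062), (87.34091186523438, 90.92772674560547), 98.69336700439453)
mould_ring 0.59 (0, 324, 70, 62) ((31.39756965637207, 352.67840576171875), (52.476802825927734, 67.60266876220703), 68.42976379394531)
[ 0.4609 -0.0045  0.0351] [-49.80792976  -4.3021823 ] 0.98
[0.2506 0.255  0.0144] [-213.82491295  286.66992844] 0.96
```

View pics/w2.png

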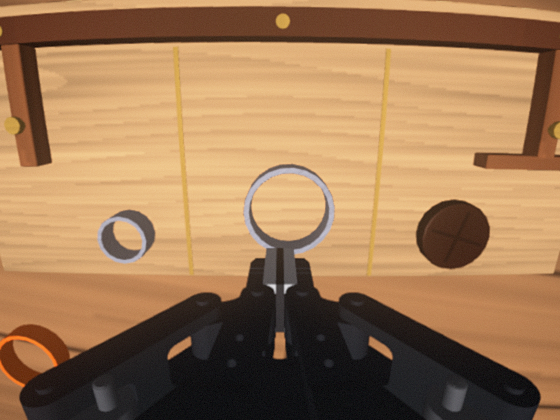

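View pics/s4.png

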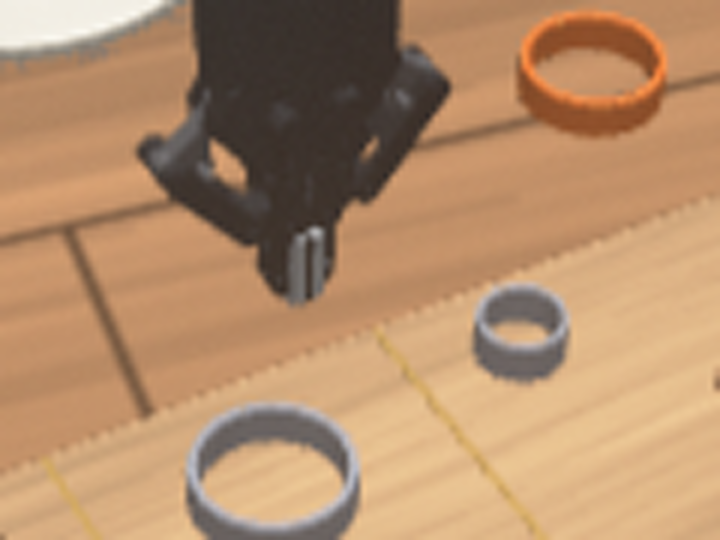

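The wrist picture shows the ring at (289,207), and the fingertip pads end near (281,248). Two-view triangulation puts the pad ends higher than the stated TCP offset does. I will centre over the ring and descend in small steps, watching force and pictures.

{"api": "play_rows", "payload": {"rows": [[1,[0.5,0.2,0],[-0.8,0,0.3]],[1,[0.4,0.1,1.5],[0,0,0]],[1,[0,0,1.5],[0,0,0]],[1,[0,0,1.0],[0,0,0]],[1,[0,0,0.4],[0,0,0]],[1,[0,0,0],[0,0,0]],[1,[0,0,0],[0,0,0]]]}}

```text
time: 4.85
ee_pos: [0.4631, -0.0082, 0.0656]
tcp_rot: [179.7, -0.2, -80.4]
wrist_force: [1.5, 0.9, 0.4]
opening: 0.0003
```

```bash
python3 st.py
python3 - <<'E'
from h import *
from workcell import camera,get_obs,spotter
o=get_obs(); c=camera("scene"); w=camera("wrist"); 
cv2.imwrite("pics/w3.png",w["img"][:,:,::-1])
cv2.imwrite("pics/s5.png",cv2.resize(c["img"][130:230,220:340,::-1],None,fx=6,fy=6,interpolation=cv2.INTER_CUBIC))
T=R.from_euler('xyz',o["tcp_rot"],degrees=True)
for p in([0,-.011,.011],[0,-.011,-.026]): print(p,(proj(c,o["ee_pos"]+T.apply(p))-[220,130])*6,proj(w,o["ee_pos"]+T.apply(p)))
E
python3 st.py
```

```text
t 4.85 tcp [ 0.4631 -0.0082  0.0656] rot [179.7   -0.21 -80.36] open 0.0003 F [1.5 0.9 0.4]
board [-48.2  -8.3]
[0, -0.011, 0.011] [[275.5940386  456.89434461]] [[280.34982585 220.66482106]]
[0, -0.011, -0.026] [[276.16028502 396.97883985]] [[280.49569927 245.12492524]]
t 4.95 tcp [ 0.4634 -0.0082  0.0659] rot [179.74  -0.21 -80.36] open 0.0001 F [-0.2  0.3 -0.1]
board [-48.   -8.3]
```

View pics/s5.png

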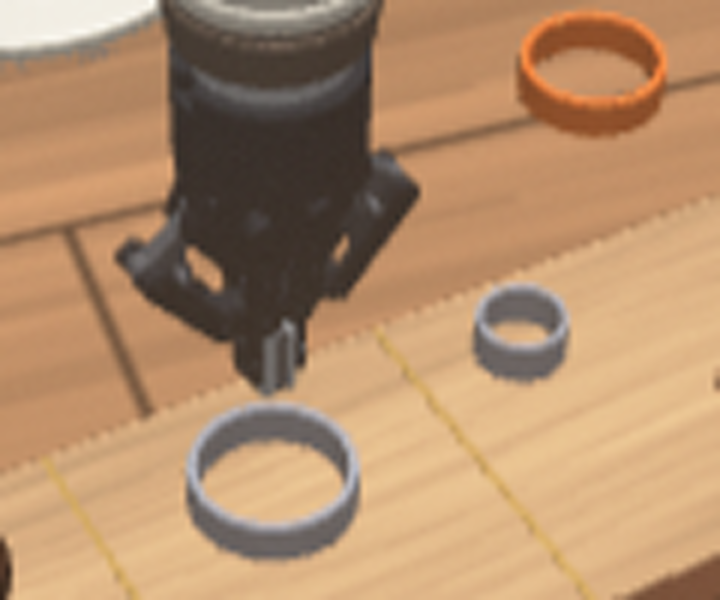

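View pics/w3.png

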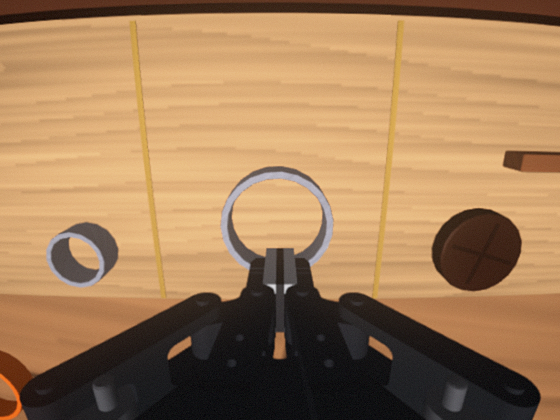

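The fingertips in the scene crop end at about (270,390), again roughly 37 mm higher than the stated TCP offset implies. I'll descend to a height that is safe either way.

{"api": "play_rows", "payload": {"rows": [[1,[0,0,1.0],[0.3,0,0]],[1,[0,0,0.7],[0,0,0]],[1,[0,0,0.2],[0,0,0]],[1,[0,0,0],[0,0,0]]]}}

```text
time: 5.35
ee_pos: [0.4639, -0.0081, 0.046]
tcp_rot: [-179.8, -0.2, -80.3]
wrist_force: [-0.8, -0.4, 0.0]
opening: -0.0002
```

```bash
cat > look.py <<'E'
import sys
from h import *
from workcell import camera,get_obs,spotter
tag=sys.argv[1]; o=get_obs(); c=camera("scene"); w=camera("wrist"); b=np.load("b.npy")
cv2.imwrite(f"pics/w{tag}.png",w["img"][:,:,::-1])
cv2.imwrite(f"pics/s{tag}.png",cv2.resize(c["img"][150:250,200:320,::-1],None,fx=6,fy=6,interpolation=cv2.INTER_CUBIC))
T=R.from_euler('xyz',o["tcp_rot"],degrees=True)
for p in([0,-.011,.011],[0,-.011,-.027]): print(p,(proj(c,o["ee_pos"]+T.apply(p))-[200,150])*6,proj(w,o["ee_pos"]+T.apply(p)))
exec(open("st.py").read())
E
python3 look.py 6
```

```text
[0, -0.011, 0.011] [[396.32813581 368.58543928]] [[280.33849118 220.63539571]]
[0, -0.011, -0.027] [[396.61304707 308.14977362]] [[280.48167534 245.91238052]]
t 5.45 tcp [ 0.4641 -0.0082  0.0465] rot [-179.82   -0.24  -80.34] open -0.0001 F [ 0.1  0.1 -0. ]
board [-47.3  -8.4]
```

View pics/s6.png

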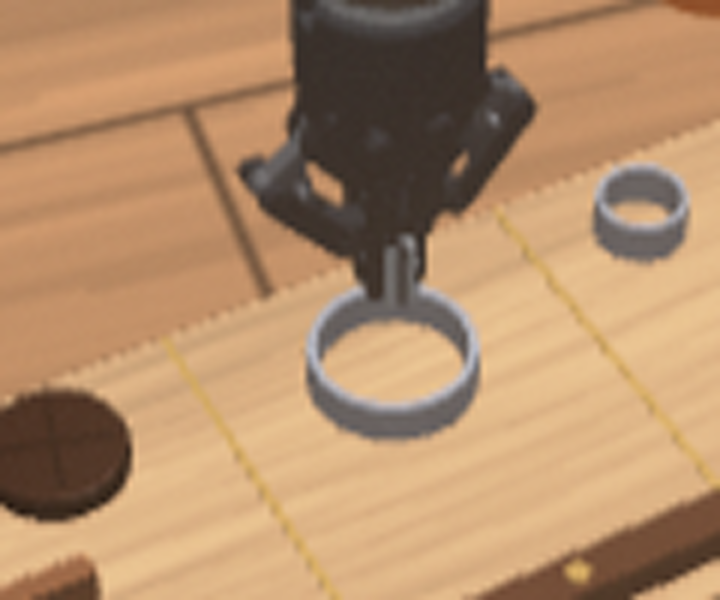

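View pics/w6.png

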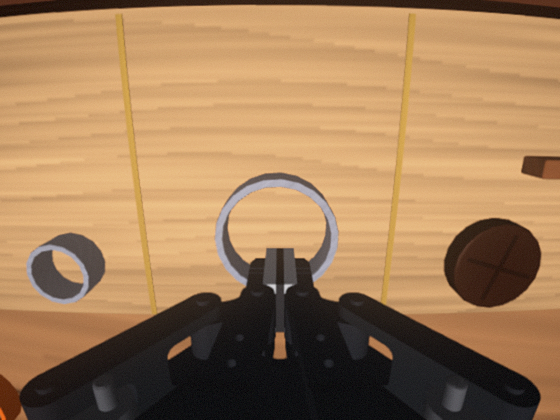

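{"api": "play_rows", "payload": {"rows": [[1,[0,0,0.7],[0,0,0]],[1,[0,0,0.4],[0,0,0]],[1,[0,0,0.0],[0,0,0]]]}}

```text
time: 5.75
ee_pos: [0.4645, -0.0082, 0.0349]
tcp_rot: [-179.8, -0.2, -80.3]
wrist_force: [-0.2, 0.4, -0.5]
opening: -0.0002
```

```bash
python3 look.py 7
```

```text
[0, -0.011, 0.011] [[396.64833625 386.61155851]] [[280.33642828 220.58925102]]
[0, -0.011, -0.027] [[396.90515069 327.00233316]] [[280.48165839 245.84778296]]
t 5.85 tcp [ 0.4646 -0.0082  0.0354] rot [-179.76   -0.25  -80.34] open -0.0002 F [-0.7  0.2 -0.8]
board [-46.8  -8.6]
```

View pics/s7.png

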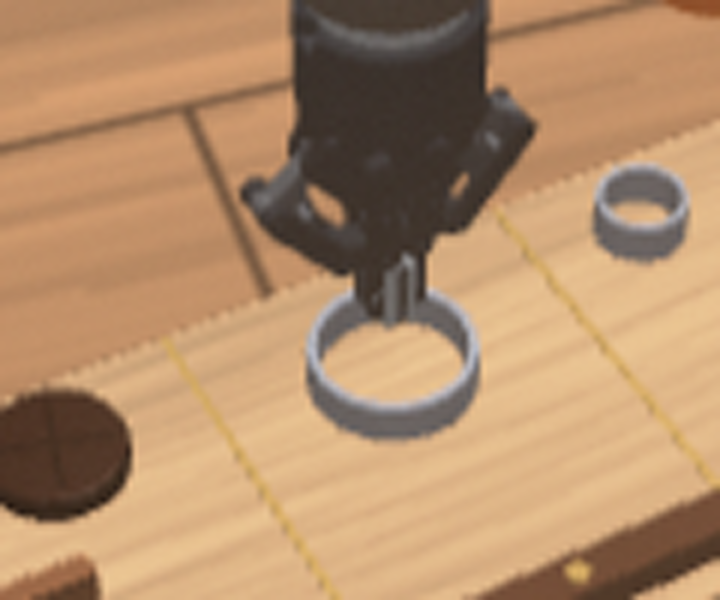

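View pics/w7.png

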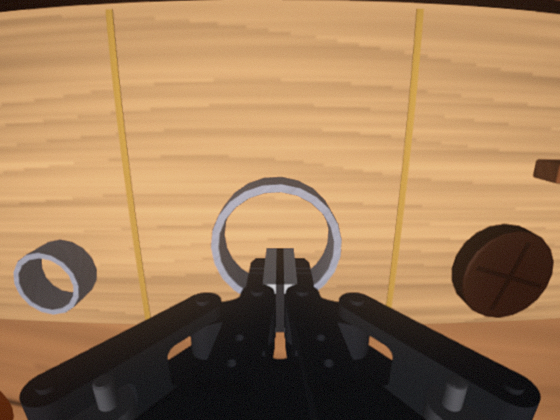

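{"api": "play_rows", "payload": {"rows": [[1,[0,0,0.5],[0,0,0]],[1,[0,0,0.5],[0,0,0]],[1,[0,0,0.3],[0,0,0]],[1,[0,0,0.0],[0,0,0]]]}}

```text
time: 6.25
ee_pos: [0.4648, -0.0082, 0.0214]
tcp_rot: [-179.7, -0.2, -80.3]
wrist_force: [0.2, 0.2, 0.0]
opening: -0.0003
```

```bash
python3 look.py 8
```

```text
[0, -0.011, 0.011] [[396.78754323 407.588034  ]] [[280.30082568 220.65877485]]
[0, -0.011, -0.027] [[397.02520162 349.0005064 ]] [[280.44168494 245.91880637]]
t 6.35 tcp [ 0.4651 -0.0083  0.0219] rot [-179.71   -0.25  -80.34] open 0.0002 F [-0.  -0.2 -0.1]
board [-46.3  -8.7]
```

View pics/s8.png

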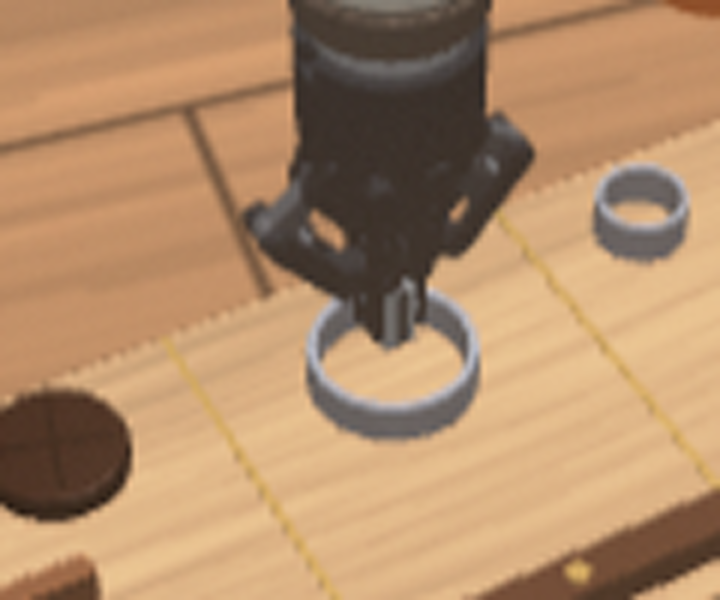

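No contact at a height where the stated fingertips would already be in the board, so the picture-based offset (tip about 27 mm behind the TCP) is the right one. I'll continue down into the ring.

{"api": "play_rows", "payload": {"rows": [[1,[0,0,0.5],[0,0,0]],[1,[0,0,0.5],[0,0,0]],[1,[0,0,0.5],[0,0,0]],[1,[0,0,0.2],[0,0,0]],[1,[0,0,0.0],[0,0,0]]]}}

```text
time: 6.85
ee_pos: [0.4652, -0.0083, 0.0034]
tcp_rot: [-179.7, -0.3, -80.3]
wrist_force: [-0.0, -0.8, -0.5]
opening: 0.0001
```

```bash
python3 look.py 9
```

```text
[0, -0.011, 0.011] [[396.86349326 434.82556003]] [[280.33258753 220.63697812]]
[0, -0.011, -0.027] [[397.08527338 377.56382819]] [[280.4768109  245.90742044]]
t 6.95 tcp [ 0.4654 -0.0083  0.0038] rot [-179.68   -0.26  -80.34] open -0.0003 F [-0.6 -0.2  0.1]
board [-46.   -8.8]
```

View pics/s9.png

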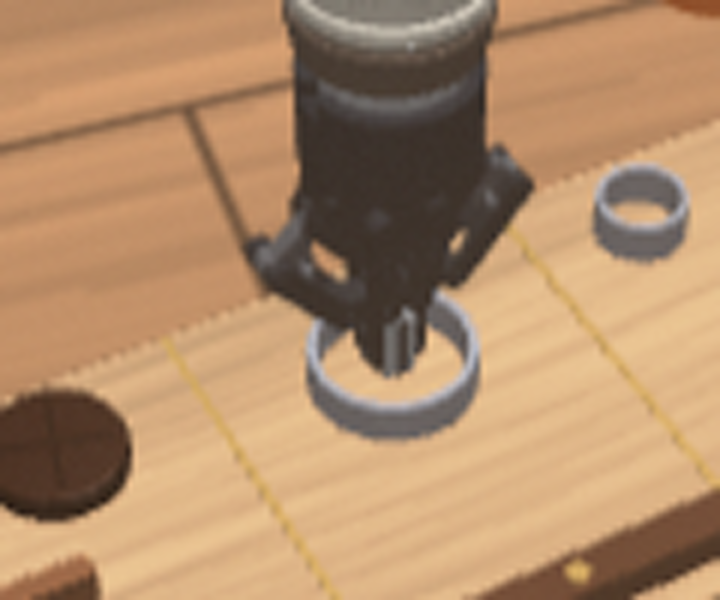

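View pics/w9.png

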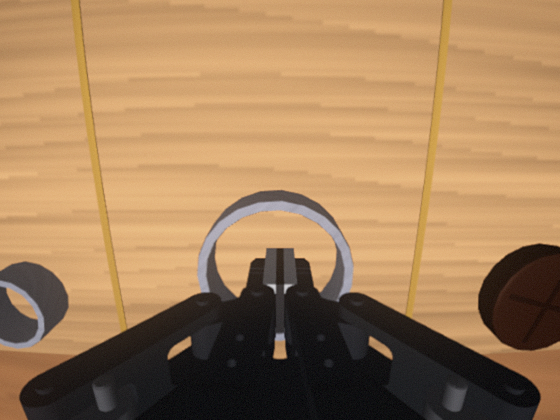

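{"api": "play_rows", "payload": {"rows": [[1,[0,0,0.4],[-0.3,0,0]],[1,[0,0,0.2],[0,0,0]],[1,[0,-0.5,0],[0,0,0]],[1,[0,-0.7,0],[0,0,0]],[1,[0,-0.7,0],[0,0,0]],[1,[0,-0.5,0],[0,0,0]],[1,[0,0,0],[0,0,0]]]}}

```text
time: 7.65
ee_pos: [0.4919, -0.0039, -0.0023]
tcp_rot: [-179.9, -0.3, -80.3]
wrist_force: [-0.8, -0.4, -0.3]
opening: 0.0
```

```bash
python3 look.py 10
```

```text
[0, -0.011, 0.011] [[426.18340433 484.43948299]] [[280.39260134 220.19951665]]
[0, -0.011, -0.027] [[427.35420319 428.12921548]] [[280.54767422 245.43182488]]
t 7.75 tcp [ 0.4913 -0.004  -0.0023] rot [-179.96   -0.27  -80.35] open 0.0001 F [-0.2  0.6 -0.6]
board [-19.7  -8.9]
```

View pics/w10.png

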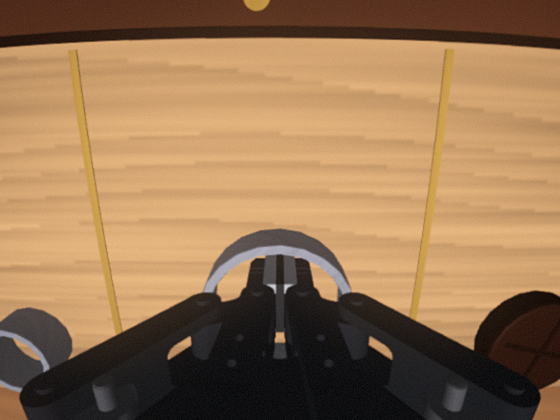

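View pics/s10.png

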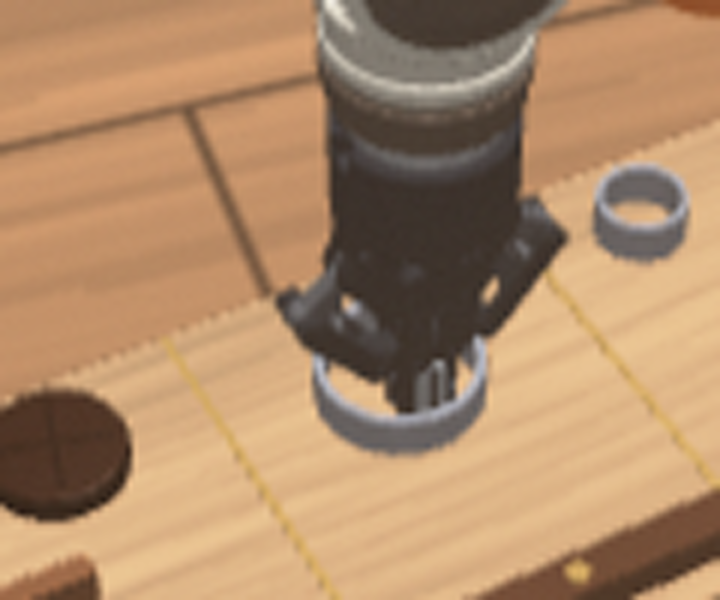

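The fingers are inside the ring and pushing it; it has moved a few mm. I'll continue straight towards the rail.

{"api": "play_rows", "payload": {"rows": [[1,[0,-0.5,0],[0,0,0]],[1,[0,-0.8,0],[0,0,0]],[1,[0,-0.8,0],[0,0,0]],[1,[0,-0.8,0],[0,0,0]],[1,[0,-0.8,0],[0,0,0]],[1,[0,-0.8,0],[0,0,0]],[1,[0,-0.8,0],[0,0,0]],[1,[0,-0.8,0],[0,0,0]],[1,[0,-0.4,0],[0,0,0]],[1,[0,0,0],[0,0,0]]]}}

```text
time: 8.75
ee_pos: [0.5612, 0.0079, -0.0025]
tcp_rot: [-180.0, -0.3, -80.3]
wrist_force: [-0.1, -0.2, -0.8]
opening: -0.0003
```

```bash
sed -i 's/150:250,200:320/160:270,190:310/;s/\[200,150\]/[190,160]/' look.py; python3 look.py 11
```

```text
[0, -0.011, 0.011] [[566.88157652 537.10136054]] [[280.40780963 220.25495811]]
[0, -0.011, -0.027] [[570.24591739 481.77605305]] [[280.56484448 245.49238487]]
t 8.85 tcp [ 0.5607  0.0078 -0.0025] rot [-180.     -0.27  -80.35] open -0.0 F [0.2 0.8 0.6]
board [50.6 -8.8]
```

View pics/w11.png

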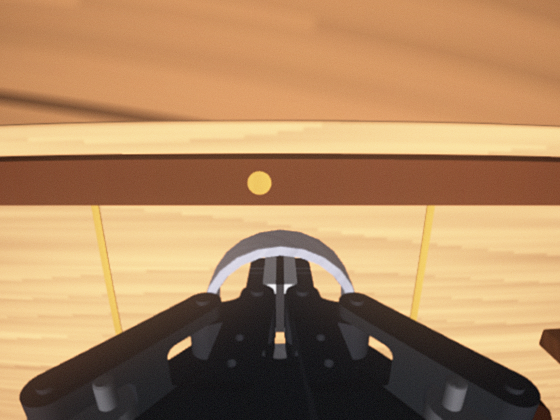

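View pics/s11.png

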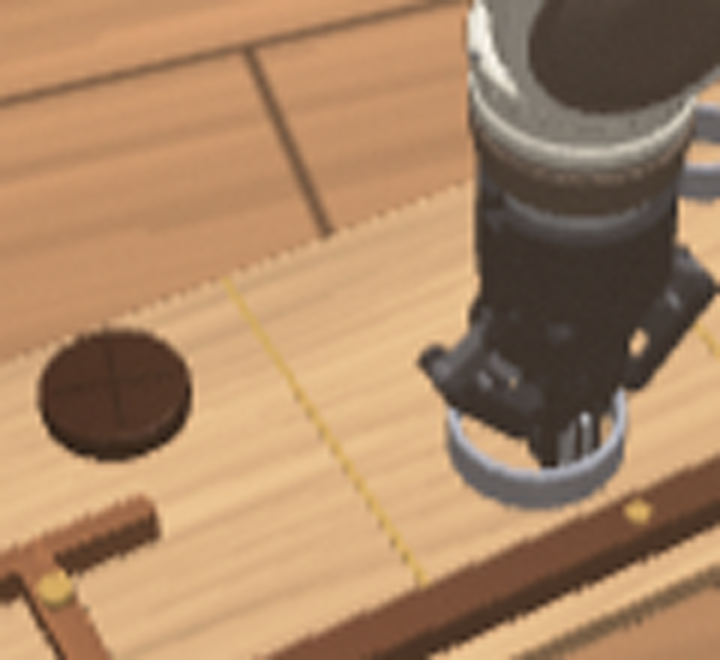

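{"api": "play_rows", "payload": {"rows": [[1,[0,-0.4,0],[0,0,0]],[1,[0,-0.4,0],[0,0,0]],[1,[0,-0.3,0],[0,0,0]],[1,[0,-0.2,0],[0,0,0]]]}}

```text
time: 9.25
ee_pos: [0.5736, 0.01, -0.0025]
tcp_rot: [180.0, -0.3, -80.4]
wrist_force: [-0.1, -0.2, 0.2]
opening: 0.0003
```

{"api": "play_rows", "payload": {"rows": [[1,[0,-0.2,0],[0,0,0]],[1,[0,-0.2,0],[0,0,0]]]}}

```text
time: 9.45
ee_pos: [0.5778, 0.0107, -0.0025]
tcp_rot: [180.0, -0.3, -80.4]
wrist_force: [-0.1, 1.5, 0.2]
opening: -0.0
```

```bash
python3 look.py 12
```

```text
[0, -0.011, 0.011] [[587.06370298 565.18764335]] [[280.36458556 221.06870676]]
[0, -0.011, -0.027] [[591.01936819 510.17406646]] [[280.51705717 246.43310444]]
t 9.55 tcp [ 0.578   0.0107 -0.0025] rot [179.98  -0.27 -80.36] open 0.0001 F [-0.7  0.2  0.4]
board [68.2 -8.8]
```

View pics/w12.png

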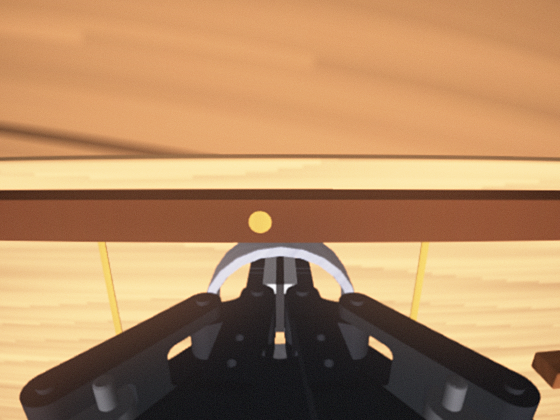

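View pics/s12.png

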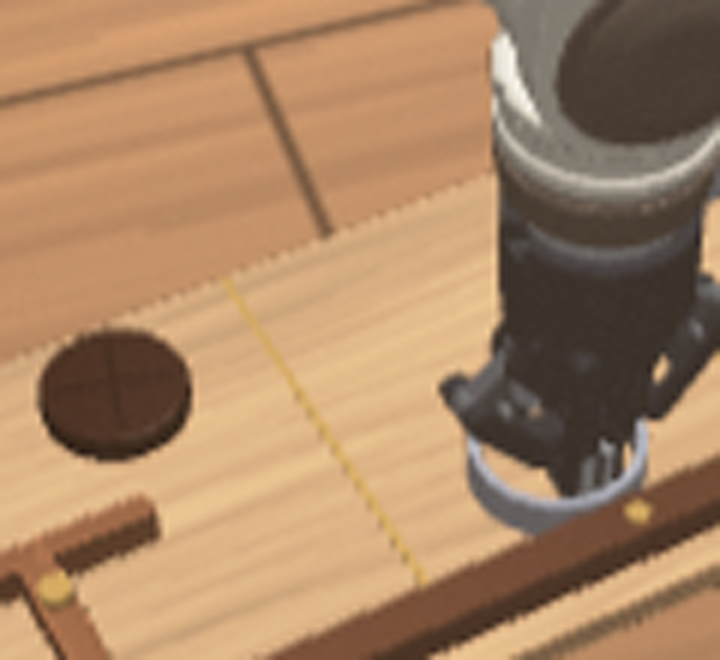

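{"api": "play_rows", "payload": {"rows": [[1,[0,-0.2,0],[0,0,0]],[1,[0,-0.2,0],[0,0,0]]]}}

```text
time: 9.75
ee_pos: [0.5792, 0.0109, -0.0026]
tcp_rot: [179.7, -0.3, -80.4]
wrist_force: [-15.0, -3.1, 10.1]
opening: 0.0002
```

{"api": "play_rows", "payload": {"rows": [[1,[0,-0.2,0],[0,0,0]],[1,[0,-0.2,0],[0,0,0]]]}}

```text
time: 9.95
ee_pos: [0.5788, 0.0109, -0.0026]
tcp_rot: [179.2, -0.3, -80.4]
wrist_force: [-11.5, -2.6, 8.2]
opening: 0.0003
```

```bash
python3 look.py 13
```

```text
[0, -0.011, 0.011] [[588.02413651 566.90440439]] [[280.34086266 220.64696886]]
[0, -0.011, -0.027] [[592.66893607 512.82519986]] [[280.48576487 245.96559596]]
t 10.05 tcp [ 0.5788  0.0109 -0.0026] rot [179.17  -0.27 -80.4 ] open 0.0002 F [-12.6  -1.2   9.4]
board [69.  -8.8]
```

View pics/w13.png

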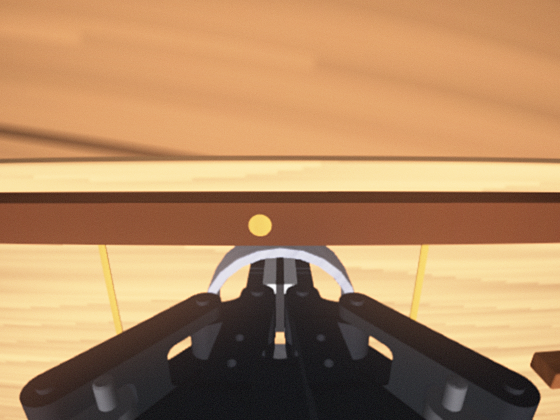

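The ring is against the rail at board y of about -9 mm, with a contact force of about 12 N. I'll ease back a few mm and level the tool, then start dragging along the rail (tool +x is board -y).

{"api": "play_rows", "payload": {"rows": [[1,[0,0.4,0],[0.4,0,0]],[1,[0,0.3,0],[0.4,0,0]],[1,[0.3,0,0],[0,0,0]],[1,[0.4,0,0],[0,0,0]],[1,[0.4,0,0],[0,0,0]],[1,[0.3,0,0],[0,0,0]]]}}

```text
time: 10.65
ee_pos: [0.5747, -0.0049, -0.002]
tcp_rot: [-179.9, -0.3, -80.4]
wrist_force: [-0.2, 0.5, -0.6]
opening: 0.0003
```

```bash
python3 look.py 14
```

```text
[0, -0.011, 0.011] [[549.86349635 568.55933289]] [[279.70108616 220.63930061]]
[0, -0.011, -0.027] [[552.71399122 513.34967463]] [[279.71390185 245.95054487]]
t 10.75 tcp [ 0.5747 -0.0051 -0.002 ] rot [-179.88   -0.28  -80.4 ] open -0.0001 F [ 0.1 -0.1 -0.8]
board [ 62.3 -23.9]
```

View pics/w14.png

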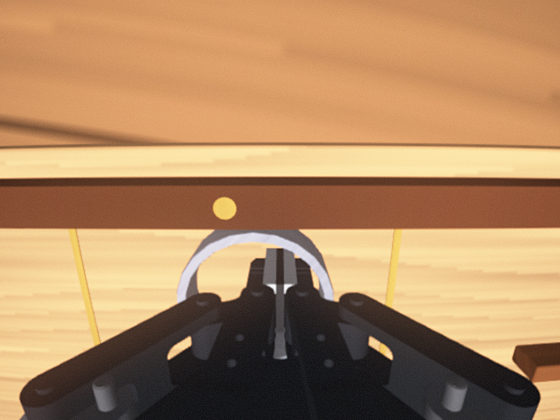

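View pics/s14.png

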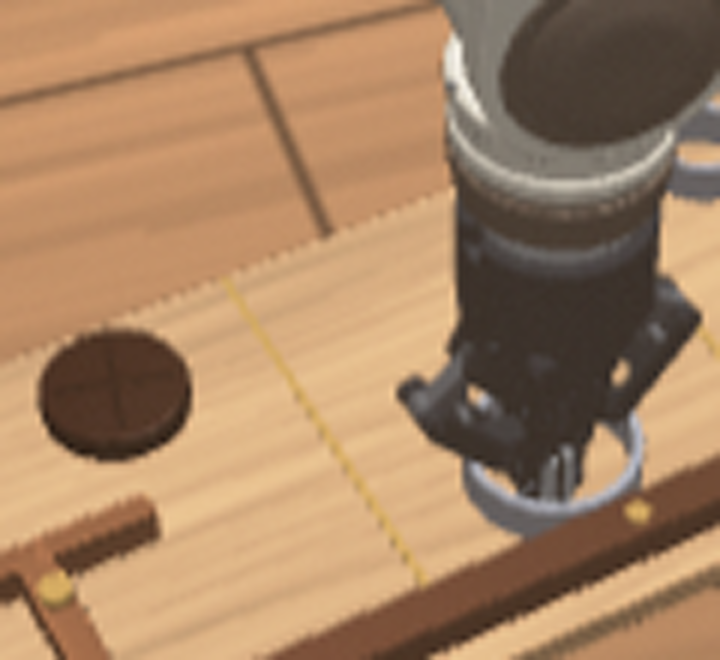

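{"api": "play_rows", "payload": {"rows": [[1,[0.4,0,0],[0,0,0]],[1,[0.5,0,0],[0,0,0]],[1,[0.5,0,0],[0,0,0]],[1,[0.5,0,0],[0,0,0]],[1,[0.5,0,0],[0,0,0]],[1,[0.5,0,0],[0,0,0]]]}}

```text
time: 11.35
ee_pos: [0.5797, -0.0353, -0.0021]
tcp_rot: [-179.9, -0.2, -80.4]
wrist_force: [-1.5, 1.3, -0.3]
opening: -0.0001
```

```bash
python3 look.py 15
```

```text
[0, -0.011, 0.011] [[485.72498634 597.48870117]] [[279.18052331 220.65152702]]
[0, -0.011, -0.027] [[486.86558636 542.59824337]] [[279.09069886 245.95110635]]
t 11.45 tcp [ 0.5799 -0.0356 -0.0021] rot [-179.91   -0.25  -80.4 ] open 0.0 F [-0.4 -0.3  0.1]
board [ 62.3 -54.9]
```

View pics/w15.png

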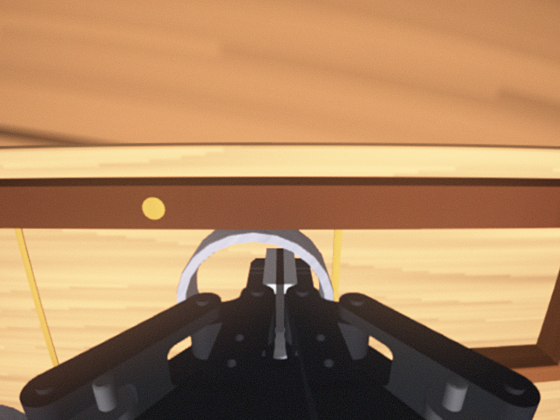

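View pics/s15.png

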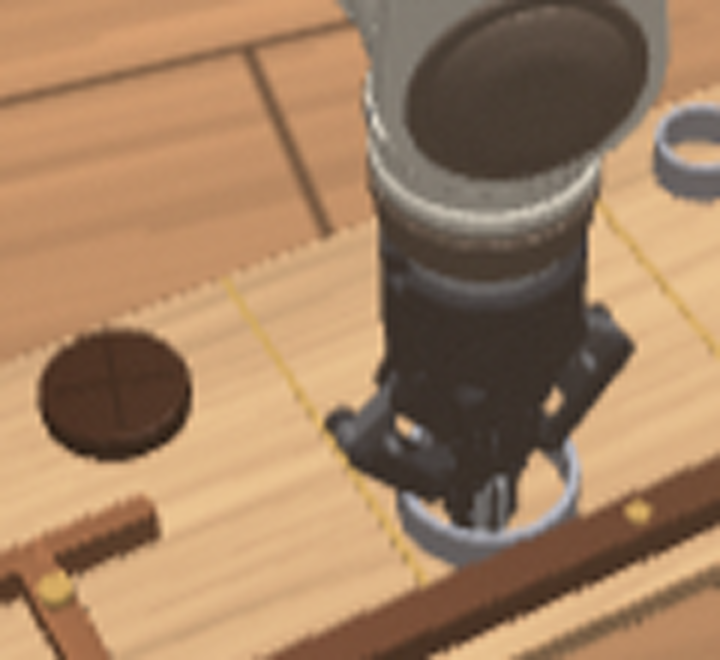

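{"api": "play_rows", "payload": {"rows": [[1,[0.5,0,0],[0,0,0]],[1,[0.7,0,0],[0,0,0]],[1,[0.7,0,0],[0,0,0]],[1,[0.7,0,0],[0,0,0]],[1,[0.7,0,0],[0,0,0]],[1,[0.7,0,0],[0,0,0]],[1,[0.7,0,0],[0,0,0]]]}}

```text
time: 12.15
ee_pos: [0.5881, -0.0854, -0.0021]
tcp_rot: [-179.9, -0.2, -80.4]
wrist_force: [-0.6, 0.4, -0.0]
opening: -0.0003
```

```bash
sed -i 's/160:270,190:310/190:300,160:280/;s/\[190,160\]/[160,190]/' look.py; python3 look.py 16
```

```text
[0, -0.011, 0.011] [[557.38670828 466.0135898 ]] [[278.68222045 220.65640473]]
[0, -0.011, -0.027] [[555.63917896 411.57044949]] [[278.48732413 245.94863439]]
t 12.25 tcp [ 0.5882 -0.0859 -0.002 ] rot [-179.92   -0.27  -80.41] open -0.0002 F [ 0.6  1.1 -0.6]
board [  62.1 -105.8]
```

View pics/w16.png

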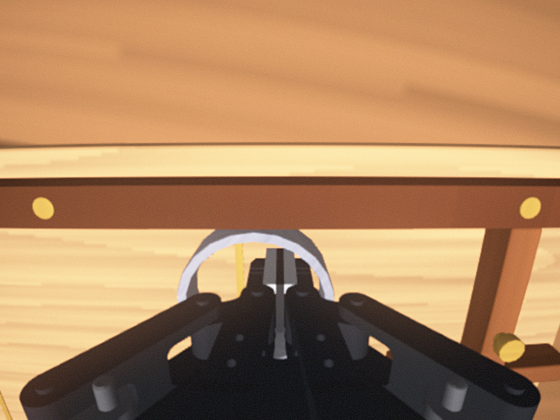

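View pics/s16.png

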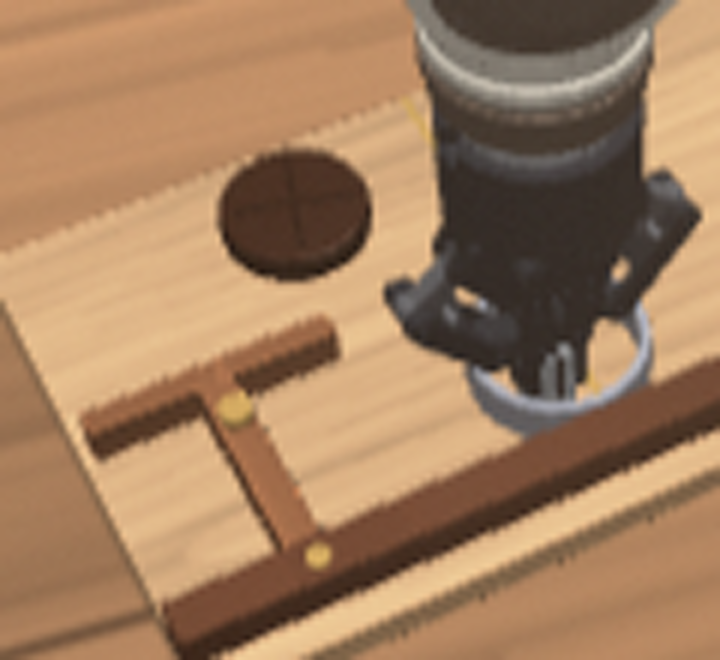

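Run:
```python
from h import *
from workcell import camera,get_obs
c=camera("scene"); o=get_obs(); T=R.from_euler('xyz',o["tcp_rot"],degrees=True)
for uv in([225,241.7],[228,245],[235,250]):
    r=least_squares(lambda p:(proj(c,o["ee_pos"]+T.apply([p[0],-.01,p[1]]))-uv).ravel(),[.05,-.06],x_scale=.05); p=o["ee_pos"]+T.apply([r.x[0],-.01,r.x[1]]); print(uv,r.x,p)
```

```text
[225, 241.7] [ 0.06483234 -0.13122271] [ 0.60856838 -0.1470861   0.12951522]
[228, 245] [ 0.05869844 -0.11569679] [ 0.60757893 -0.14110329  0.1139619 ]
[235, 250] [ 0.04313505 -0.08752396] [ 0.60504454 -0.12587612  0.08571942]
```

The ring is still pinned and keeps the same position under the hand. The finger linkages clear the stop by more than 35 mm. Continuing.

{"api": "play_rows", "payload": {"rows": [[1,[0.5,0,0],[0,0,0]],[1,[0.7,0,0],[0,0,0]],[1,[0.7,0,0],[0,0,0]],[1,[0.7,0,0],[0,0,0]],[1,[0.7,0,0],[0,0,0]],[1,[0.7,0,0],[0,0,0]],[1,[0.7,0,0],[0,0,0]],[1,[0.7,0,0],[0,0,0]],[1,[0.4,0,0],[0,0,0]]]}}

```text
time: 13.2
ee_pos: [0.5984, -0.1468, -0.002]
tcp_rot: [-179.9, -0.2, -80.3]
wrist_force: [-0.2, 0.5, -0.3]
opening: -0.0003
```

```bash
python3 look.py 17
```

```text
[0, -0.011, 0.011] [[420.10838836 527.69749556]] [[279.64577906 220.5902298 ]]
[0, -0.011, -0.027] [[414.52074157 473.87838374]] [[279.65016384 245.88499453]]
t 13.3 tcp [ 0.5984 -0.1468 -0.002 ] rot [-179.95   -0.24  -80.37] open 0.0002 F [-0.3  0.1  0.5]
board [  62.  -167.5]
```

View pics/w17.png

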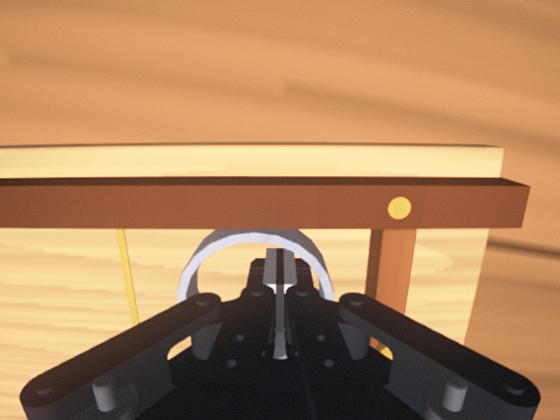

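View pics/s17.png

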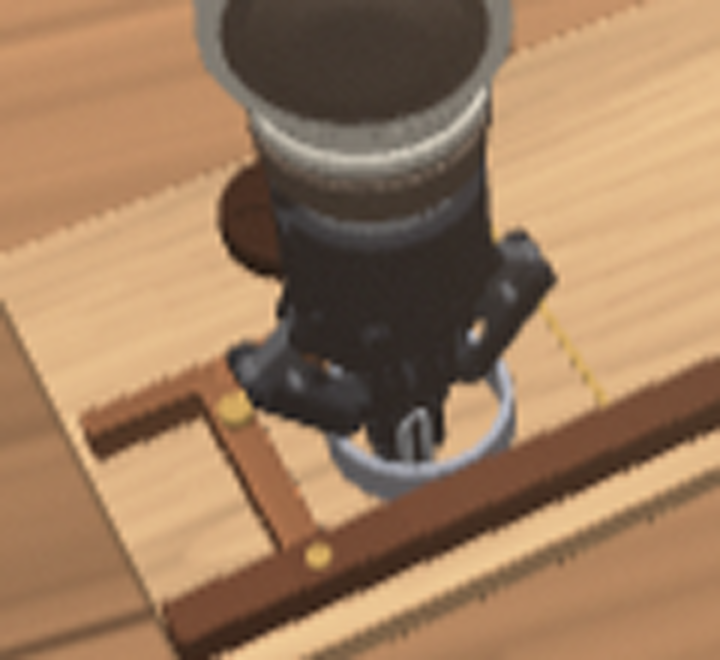

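Nearly seated. I'll creep in until the force rises.

{"api": "play_rows", "payload": {"rows": [[1,[0.4,0,0],[0,0,0]],[1,[0.4,0,0],[0,0,0]],[1,[0.4,0,0],[0,0,0]],[1,[0.3,0,0],[0,0,0]],[1,[0.2,0,0],[0,0,0]]]}}

```text
time: 13.8
ee_pos: [0.6014, -0.164, -0.0019]
tcp_rot: [-180.0, -0.2, -80.3]
wrist_force: [0.1, 0.6, 0.2]
opening: 0.0003
```

{"api": "play_rows", "payload": {"rows": [[1,[0.2,0,0],[0,0,0]],[1,[0.2,0,0],[0,0,0]]]}}

```text
time: 14.0
ee_pos: [0.6018, -0.1678, -0.002]
tcp_rot: [-180.0, -0.1, -80.3]
wrist_force: [-2.4, 6.9, 0.1]
opening: 0.0003
```

{"api": "play_rows", "payload": {"rows": [[1,[0.2,0,0],[0,0,0]],[1,[0.2,0,0],[0,0,0]]]}}

```text
time: 14.2
ee_pos: [0.601, -0.169, -0.0025]
tcp_rot: [179.9, 0.2, -80.2]
wrist_force: [-4.3, 9.9, 3.7]
opening: -0.0001
```

```bash
python3 look.py 18
```

```text
[0, -0.011, 0.011] [[368.62130927 549.07518805]] [[280.27387182 220.48631369]]
[0, -0.011, -0.027] [[361.0088811  495.99735365]] [[280.39024966 245.7836266 ]]
t 14.3 tcp [ 0.6009 -0.1691 -0.0025] rot [179.88   0.2  -80.19] open 0.0003 F [-5.3  7.7  2. ]
board [  60.8 -189.9]
```

View pics/w18.png

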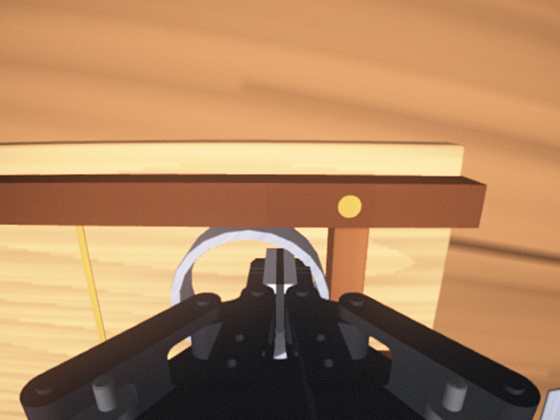

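View pics/s18.png

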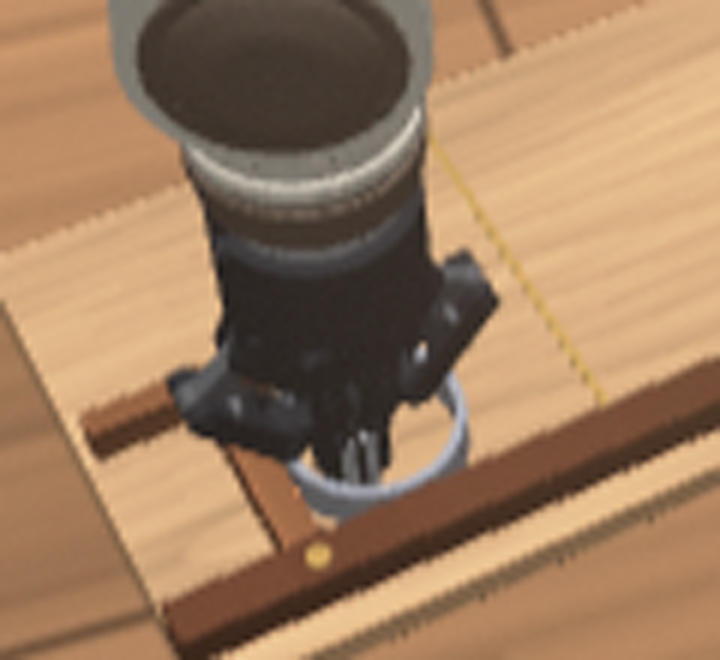

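The ring is seated: reaction from both the rail and the stop, about 5 and 8 N. I'll move the tips to the ring's centre, then lift out.

{"api": "play_rows", "payload": {"rows": [[1,[-0.4,0.3,0],[0,0,0]],[1,[-0.5,0.3,0],[0,0,0]],[1,[-0.1,0.2,0],[0,0,0]],[1,[0,0,0],[0,0,0]]]}}

```text
time: 14.7
ee_pos: [0.5911, -0.1604, -0.0022]
tcp_rot: [179.9, 0.1, -80.2]
wrist_force: [-0.9, 0.4, -0.4]
opening: 0.0
```

```bash
python3 look.py 19
```

```text
[0, -0.011, 0.011] [[382.73794288 522.82141057]] [[280.22718427 220.81051097]]
[0, -0.011, -0.027] [[375.67838372 469.33171534]] [[280.34374256 246.13360844]]
t 14.8 tcp [ 0.5913 -0.1605 -0.0022] rot [ 1.7993e+02  1.2000e-01 -8.0190e+01] open 0.0002 F [ 0.1  0.1 -0.5]
board [  52.7 -179.9]
```

View pics/w19.png

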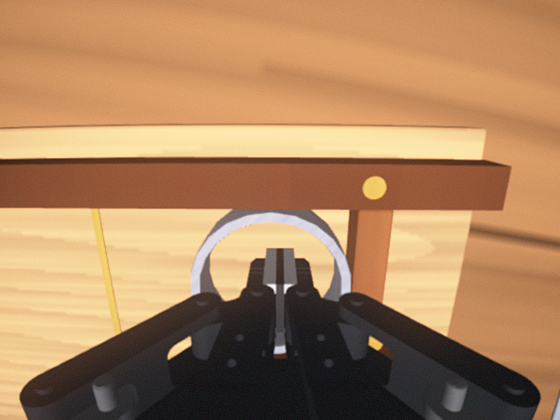

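View pics/s19.png

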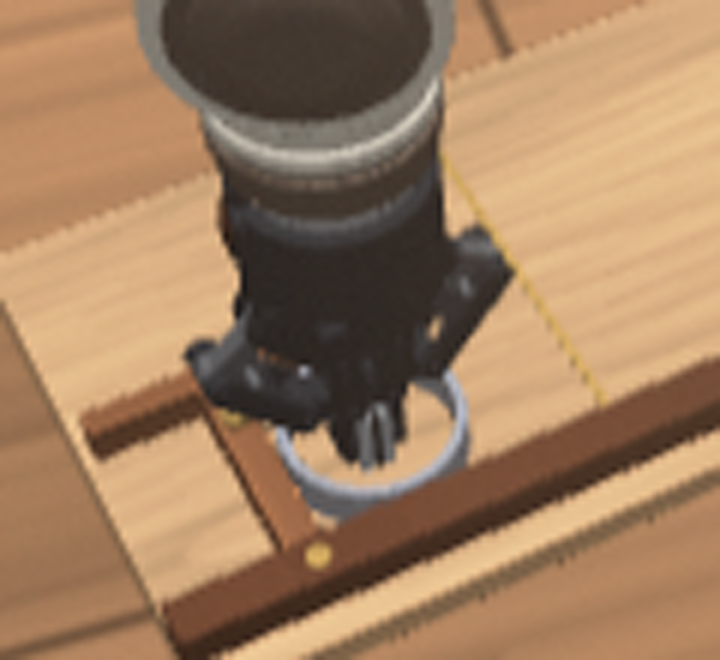

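Free of contact, and the ring stayed in place. Lifting straight up now, then retracting towards the robot.

{"api": "play_rows", "payload": {"rows": [[1,[0,0,-0.5],[0,0,0]],[1,[0,0,-1],[0,0,0]],[1,[0,0,-2],[0,0,0]],[1,[0,0,-3],[0,0,0]],[1,[0,0,-3],[0,0,0]],[1,[0,0,-3],[0,0,0]],[1,[0,0,-3],[0,0,0]],[1,[0,0,-2],[0,0,0]],[1,[-1,2,0],[0,0,0]],[1,[-1,3,0],[0,0,0]],[1,[-1,3,0],[0,0,0]],[1,[-1,3,0],[0,0,0]]]}}

```text
time: 16.0
ee_pos: [0.4763, -0.1411, 0.188]
tcp_rot: [-179.7, -0.1, -80.2]
wrist_force: [0.2, -0.4, 0.2]
opening: 0.0001
```

{"api": "play_rows", "payload": {"rows": [[1,[-2,4,0],[0,0,0]],[1,[-2,4,0],[0,0,0]],[1,[-2,3,0],[0,0,0]],[1,[0,0,0],[0,0,0]],[1,[0,0,0],[0,0,0]]]}}

```text
time: 16.5
ee_pos: [0.3509, -0.0993, 0.1926]
tcp_rot: [-179.2, -0.3, -80.3]
wrist_force: [0.5, -0.9, 0.1]
opening: -0.0003
```

```bash
python3 st.py
python3 - <<'E'
from h import *
from workcell import camera,spotter
b=np.load("b.npy"); cs=[camera("top"),camera("scene")]
for n,c in zip(("t","s"),cs):
    im=cv2.resize(c["img"][:,:,::-1],None,fx=6,fy=6,interpolation=cv2.INTER_CUBIC)
    a=np.linspace(0,2*np.pi,60); P=lambda r,z:b2w(b,np.c_[.047+r*np.cos(a),-.177+r*np.sin(a),0*a+z])
    u=proj(c,b2w(b,[[.047,-.177,.03]]))[0]*6; x0,y0=(u-[360,300]).astype(int)
    o=im[max(y0,0):y0+600,max(x0,0):x0+720].copy(); cv2.imwrite(f"pics/end_{n}.png",o)
    cv2.polylines(im,[((proj(c,P(.038,.04))+.5)*6).astype(int)],True,(255,0,255),1)
    cv2.imwrite(f"pics/endf_{n}.png",im[max(y0,0):y0+600,max(x0,0):x0+720])
    for t in("mould_ring","tablet","small_ring"):
        for d in spotter.spot_in(c,t)[:2]: print(n,t,np.round(w2b(b,d["point"])*1000,1),round(d["point"][2],4),round(d["confidence"],2))
E
```

```text
t 16.5 tcp [ 0.3509 -0.0993  0.1926] rot [-179.24   -0.33  -80.32] open -0.0003 F [ 0.5 -0.9  0.1]
board [-174.1  -79.4]
t mould_ring [  50.6 -177.2] 0.0404 0.57
t mould_ring [-232.8  284.5] 0.0241 0.46
t tablet [ -72.7 -156.5] 0.0331 0.85
t small_ring [  48.2 -177.5] 0.0405 0.45
s mould_ring [  35.8 -174.6] 0.0397 0.76
s mould_ring [-231.   277.9] 0.012 0.68
s tablet [ -65.5 -156.6] 0.0328 0.64
s small_ring [-69.2 135.4] 0.0346 0.59
s small_ring [ 234.3 -220.1] 0.0585 0.39
```

View pics/endf_t.png

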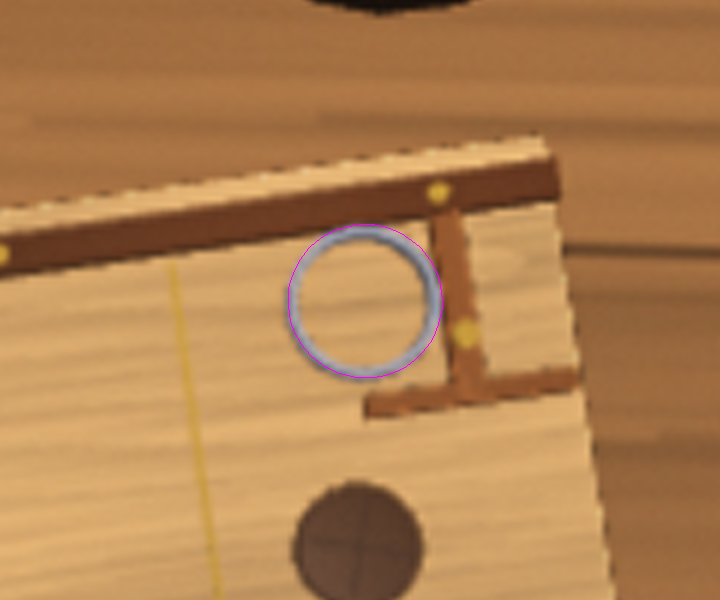

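View pics/end_s.png

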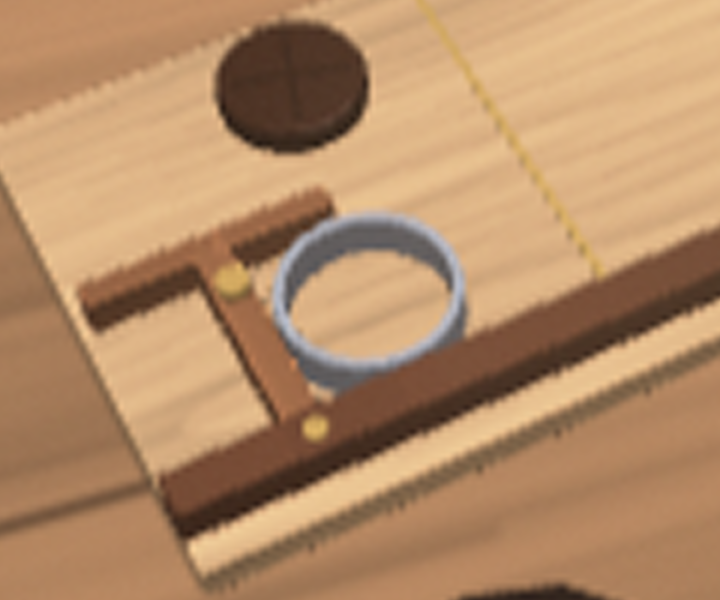

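The ring's image coincides with the predicted seated circle (centre at crop (365,302)), touching both rail and cross wall, and the tablet hasn't moved. Handing in.

```bash
python3 -c "
from workcell import job_done
print(job_done())"; python3 st.py
```

```text
the job is handed in; nothing more can be done
None
the job is handed in; nothing more can be done
```

I pushed the steel mould ring with the closed fingertips, working from inside it. It went straight to the rail at about board y -9 mm, then along the rail into the corner pocket. I lifted the hand out and retracted it, then handed the job in; the last reading before that was 16.5 s. No verdict was reported.

**Final checks**
- **At the rail:** the push built up to 12–15 N on contact.
- **In the pocket:** both the rail and the stop pushed back, at about 5 N and 8 N. In the top picture the ring coincides with the predicted seated circle at board (47, -177) mm.
- **Hand and bystanders:** the hand was clear with no contact force. The spotter puts the tablet and the small ring where they were at the start. I did not re-measure the pod, whisk, cup, jug or scraper, but the hand never came near them.

**What disagreed**
- **Fingertip position:** the tips stood about 27 mm behind the reported TCP, not 11 mm ahead as stated. Two camera views agreed, and there was no board contact where the stated tips would have hit. I worked from the pictures.
- **Scene spotter:** it put the seated ring at x = 36 mm, against 51 mm from the top camera and 47 mm for a seated ring. I took this as spotter error, because the rim overlay and the contact forces both fit 47 mm.
- **Top spotter:** it also labelled the seated ring "small_ring", at 0.45 confidence.

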